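# Find the amber beetle casting

### The arm

A 6-joint arm with a two-finger parallel gripper is mounted at the origin on the work surface. World frame = base frame: x ahead of the robot, y to its left, z up, the work surface at z = 0. Lengths are in m, angles in rad, forces in N, time in s.
With the tool pointing down it reaches from about 0.3 to 0.95 m from the base axis. Payload 3.1 kg.
Tool frame: the origin (TCP) lies between the finger pads; the fingertips stand 8 mm ahead of it and the grasp point (between the pads) lies 11 mm behind it (bot.finger_overhang is the distance from the TCP to the fingertips, in m); z points along the fingers, y is the line along which they close (so a half turn about z gives the same grasp; the last joint's range is limited). The gripper opens to 85 mm and grips with 20 to 120 N. Pads are 22 mm wide; open, the fingers measure 114 mm over their backs; the gripper's body (76 mm by 85 mm) begins 54 mm behind the grasp point. The pads swing forward as they close: fully open they stand 13 mm farther back than shut.
Start: joints at [-1.229, 0.308, 1.634, -0, 1.2, -0.07], TCP at [0.25, -0.573, 0.239] pointing down, gripper open.
Joint ranges: [-3.06, 3.06], [-0.79, 1.96], [0.05, 2.63], [-1.19, 4.34], [0.05, 2.64], [-2.94, 2.94]. Speed limits (rad/s): [2.79, 2.79, 3.14, 3.14, 3.14, 3.14].

### API

Orientations are given as a 3x3 rotation matrix whose columns are the frame's x, y, z axes.
In Python, from plant import sense, cams, job, bot gives the robot as it stands.
- The arm moves only by the shell command python3 -m pendant 'ROWS' [FORCE]. ROWS is a JSON object of lists of equal length, an entry for each row: "gripper": the finger opening in mm, from 0 to 85.4; "translation": the shift along the tool's x, y, z in mm, a list of three; "angular": the turn, a rotation vector about the tool's x, y, z in degrees, a list of three. In form: {"gripper": [gripper, ...], "translation": [[dx, dy, dz], ...], "angular": [[ax, ay, az], ...]}. A call has 1 to 10 rows; each row shifts and turns the commanded pose from where the row before left it, along the tool's axes as they then stand; what a row does not reach is not made up. A row lasts 1/10 s, in which the tool goes at most 50 mm and 8.59 degrees, less where a joint would pass 70% of its speed; a pose out of reach is approached as far as the arm can. A call with a gripper value outside its range is refused whole. The fingers move at their own pace and stop on an object; FORCE is the grip in N (left out, the last holds). Time passes only in rows, so rows that do not move let the fingers close. It gives the time, the measured TCP pose, the force, the opening and the grip force at its end, in the units of the state.
- sense(): the state, without advancing time (a new reading comes with each control period).
- cams.grab_frame(name): name is "side" or "top" or "wrist"; returns a dict with "frame" (400x640x3 uint8, red, green, blue), "z_map" (400x640 float32, m along the optical axis (not along the pixel's ray), 0 where there is no reading), "fovy" (degrees; the focal length in pixels is half the picture's height over the tangent of half this angle, whatever the lens; pixels are square), "cx", "cy" (the principal point, pixels), "R" (3x3) and "t" (3): a world point X has camera coordinates R X + t. Camera axes: x right, y down, z forward; pixel columns grow to the right and rows downward; lengths in m; the calibration is good to about 2 mm. A picture is of the moment at which its call begins.
- job.hand_in(): hands the job in; it is judged then, once.
The state is a dict: "time_s": time; "qpos": joint angles; "qvel": joint speeds; "joint_torque": joint torques, N m; "eef_pos": TCP position; "ee_rot": TCP orientation; "wrist_force": force on the tool from outside, world axes, zero at the start; "ft_torque": the same for the moment, N m; "finger_gap": opening from 0.0 (shut) to 1.0 (fully open); "finger_force": force on a finger pad.
Only numpy, scipy, OpenCV 4.12 (cv2) and the standard library are available. Lean on these libraries where they do the work, as an engineer would, in place of code of your own. Each camera call takes 0.05 s, during which the arm holds its last target. There are 200 camera calls.

### The job

One of the three lidded boxes in the grey tray holds the amber-coloured beetle casting. Lift the lids off and set them aside on the desk until you find it, then stand the amber casting upright in the round recess of the white ceramic stage and let go of it.

Things in the scene. Friction and masses are not known exactly. Their poses are not given: they have to be found in the camera images.
- tray: Fixed grey tray, 168 (x) by 272 (y) mm. Origin: centre of its underside, on the desk. Three boxes, outside 148 (x) by 78 (y), inside 140 by 70 mm, at x = 0, y = -85, 0, +85 mm; inner floor z = 8, rim z = 44 mm. Each holds one casting of equal shape (amber, green, blue, in any order) near its middle, under a loose lid like lid1. The desk is clear for 170 mm to the tray's -x side: room for lids.
- lid1: Loose white lid (80 g) of the middle box; the other two are alike, centred and square on their boxes. Origin: centre of its underside, 41 mm above the desk; axes as the tray's. From there up: plug 132 (x) by 62 mm, z 0 to 3, loose in the box mouth; plate 152 (x) by 80 mm, z 3 to 9, on the rim; upright black grip bar in its middle, 12 mm thick (x), 40 mm long (y), z 9 to 35 mm.
- amber: The wanted part: upright amber-orange resin cylinder with a black beetle mark on top, diameter 36 mm, height 28 mm, 28 to 56 g, in one of the boxes under its lid. Origin: centre of its underside; z along the cylinder, up. Its yaw is arbitrary.
- seat (a point): Centre of the floor of the round recess in the white ceramic stage, 16 mm above the desk. The recess is 65 mm wide, 6 mm deep, with a dark grey floor, in the middle of a 110 by 110 by 22 mm block fixed to the desk; a 12 mm high, 36 mm wide step with small dark holes adjoins the block's -y side. Axes: the stage's, z up.
Not all that is in view belongs to the job. Leave any blue or green look-alike of the lid1 alone.

How it is judged:
At the end, for the whole second after the job is handed in: The amber casting stands upright (within 10 degrees) and at rest on the floor of the stage's round recess, its underside within 4 mm of that floor's height and its axis within 18 mm of the recess's centre (anywhere inside the recess) (horizontal distance between amber and seat below 0.018 m and z of amber in the frame of seat between -0.004 and 0.004 m and angle between amber's own z axis and vertical below 0.17 rad and linear speed of amber below 0.02 m/s); the robot touches nothing.
It also fails if it takes over 72 s, if anything falls off the work surface, if the arm or the gripper's body presses on something with over 40 N, if the wrist force passes 120 N, or if a joint passes its speed limit or range.

## Working session

There is one attempt and no reset: what is moved stays moved. The work goes in short steps, Python scripts to look and compute and a shell command to move; the robot and the scene stay as the last step left them, time stands still between calls to the robot, and variables do not carry over. Pictures are saved under pics/ and viewed, at most 10 in all, crops included, and the job is handed in when it is done.

```bash
mkdir -p pics; ls; python3 - <<'E'
from plant import sense,cams,job,bot
import cv2,numpy as np
np.set_printoptions(precision=4,suppress=True)
for n in ["top","side"]:
    f=cams.grab_frame(n); np.savez(f"{n}0.npz",**f)
    cv2.imwrite(f"pics/{n}0.png",f["frame"][:,:,::-1]); print(n,f["fovy"],f["cx"],f["cy"],f["R"],f["t"])
s=sense(); print(s["time_s"],s["eef_pos"],s["ee_rot"],s["wrist_force"],s["finger_gap"])
E
```

```text
pics
top 50.85782764992107 320.5467744534143 206.4998339821616 [[-0.0245 -0.9994  0.0247]
 [-0.9979  0.023  -0.0608]
 [ 0.0602 -0.0261 -0.9978]] [-0.0945  0.5044  0.8503]
side 55.037436550102306 318.9079452144565 197.9293544454931 [[-0.8951 -0.4459 -0.0026]
 [-0.2814  0.5695 -0.7723]
 [ 0.3458 -0.6906 -0.6352]] [0.4297 0.2383 0.7434]
0.1 [ 0.2499 -0.5721  0.2381] [[ 0.9164  0.4002 -0.0007]
 [ 0.4002 -0.9164  0.002 ]
 [ 0.0001 -0.0021 -1.    ]] [-0.1661 -0.2441  0.1763] 0.9995074278480425
```

View pics/top0.png

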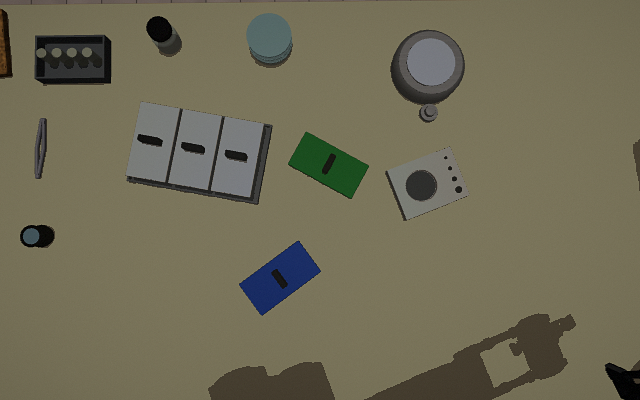

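View pics/side0.png

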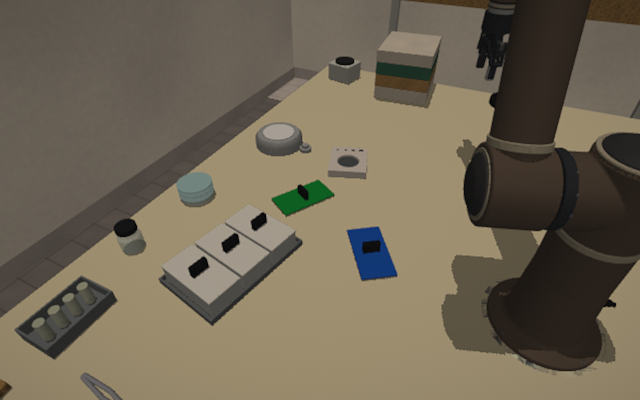

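The top view shows three white lids with black grips at (150,140), (193,148) and (236,155), and the stage at (427,185) with its dark recess at (421,185). The look-alikes are the green lid (328,164), the blue lid (280,278), the round grey dish with a white top (430,65) and the pale round stack (269,38). I choose the white lids on the grey tray and the square block with small holes on its right (-y) side. The side view agrees: lids at (199,267), (231,242) and (259,221), stage recess at (348,160).

```bash
cat > h.py <<'E'
import numpy as np,cv2
from plant import sense,cams,job,bot
np.set_printoptions(precision=4,suppress=True)
def foc(f): return 200/np.tan(np.radians(float(f["fovy"]))/2)
def cloud(f):
    F=foc(f); v,u=np.mgrid[0:400,0:640]; z=f["z_map"]
    c=np.stack([(u-f["cx"])/F*z,(v-f["cy"])/F*z,z],-1)
    return (c-f["t"])@f["R"]
def ray(f,uv):
    F=foc(f); d=np.array([(uv[0]-f["cx"])/F,(uv[1]-f["cy"])/F,1.])@f["R"]
    return -f["R"].T@f["t"],d
def plane(f,uv,z):
    o,d=ray(f,uv); return o+d*(z-o[2])/d[2]
def tri(rays):
    A=0;b=0
    for o,d in rays:
        d=d/np.linalg.norm(d);P=np.eye(3)-np.outer(d,d);A=A+P;b=b+P@o
    X=np.linalg.solve(A,b); return X,[np.linalg.norm(np.cross(X-o,d/np.linalg.norm(d))) for o,d in rays]
def blobs(m,amin=30):
    n,l,s,c=cv2.connectedComponentsWithStats(m.astype(np.uint8)); 
    return [(l==i,s[i],c[i]) for i in range(1,n) if s[i,4]>=amin]
E
python3 - <<'E'
from h import *
T=dict(np.load("top0.npz"));S=dict(np.load("side0.npz"))
P={"top":cloud(T),"side":cloud(S)}
for n,f in (("top",T),("side",S)):
    p=P[n]; g=f["frame"].astype(int); mx=g.max(2); sat=mx-g.min(2)
    print(n,"desk z",np.median(p[...,2][(sat>40)&(mx>100)]))
    if n=="top": roi=np.zeros((400,640),bool); roi[95:210,120:280]=1
    else: roi=np.zeros((400,640),bool); roi[195:325,155:305]=1
    for name,m in (("plate",roi&(mx>110)&(sat<40)),("bar",roi&(mx<45)&(p[...,2]>.055))):
        for b,s,c in blobs(m,25):
            q=p[b]; zz=np.median(q[:,2]) if name=="plate" else np.percentile(q[:,2],90)
            q=q[abs(q[:,2]-zz)<.006]; r=cv2.minAreaRect((q[:,:2]*1000).astype(np.float32))
            print(name,c,s[4],"z",zz,np.array(r[0]),np.array(r[1]),r[2])
    roi[:]=0
    if n=="top": roi[140:225,380:470]=1
    else: roi[140:185,320:375]=1
    for b,s,c in blobs(roi&(mx<110)&(sat<40),60):
        e=cv2.fitEllipse(max(cv2.findContours(b.astype(np.uint8),0,1)[0],key=len)); print("recess",c,s[4],e,np.median(p[b],0),plane(f,e[0],.016))
    for b,s,c in blobs(roi&(mx>110)&(sat<40),60):
        q=p[b];q=q[abs(q[:,2]-np.percentile(q[:,2],80))<.005];r=cv2.minAreaRect((q[:,:2]*1000).astype(np.float32));print("stage",c,s[4],np.median(q[:,2]),r)
E
```

```text
top desk z 0.008434892443484242
plate [197.5647 149.9656] 15601 z 0.0473797739876602 [620.9908 141.5553] [249.3925 151.5307] 78.61213684082031
bar [149.2151 139.4128] 172 z 0.07680177310401376 [636.9967 224.0556] [39.0328 11.8698] 77.3892593383789
bar [192.4107 147.125 ] 168 z 0.07686200410456619 [620.1821 141.1139] [40.0056 11.7344] 78.58448791503906
bar [235.3187 154.7937] 160 z 0.0772038745636538 [603.564   58.0337] [39.7902 11.7793] 78.44327545166016
recess [395.3094 195.6243] 181 ((395.5699157714844, 196.33087158203125), (3.0560498237609863, 67.81842803955078), 158.5010986328125) [ 0.5212 -0.2635  0.0091] [ 0.5196 -0.2626  0.016 ]
recess [420.8963 185.274 ] 781 ((420.8879699707031, 185.2649383544922), (30.67511749267578, 30.712276458740234), 108.3436508178711) [ 0.5416 -0.3159  0.0161] [ 0.5415 -0.3164  0.016 ]
stage [425.1221 181.1289] 6519 0.02153924677804371 ((541.50244140625, -315.219970703125), (109.47450256347656, 110.59088897705078), 20.03021240234375)
side desk z 0.0020202973167895875
plate [192.5878 197.6183] 131 z 0.022746822916346998 [838.1225  23.0731] [76.456 22.103
[... 265 characters left out ...]
.0778120285676356 [619.9022 143.9402] [37.9797 10.3548] 79.3949966430664
bar [197.9717 266.4245] 212 z 0.07813436637187506 [636.366  226.3993] [38.6256 10.412 ] 77.83768463134766
recess [347.8254 160.873 ] 189 ((347.82489013671875, 160.88926696777344), (10.437352180480957, 20.43474578857422), 91.36637878417969) [ 0.5423 -0.3185  0.0186] [ 0.544  -0.3216  0.016 ]
recess [346.6635 174.3555] 211 ((346.833251953125, 174.37185668945312), (5.202762603759766, 53.71665954589844), 93.64616394042969) [ 0.5215 -0.2637  0.0109] [ 0.5197 -0.2575  0.016 ]
stage [347.996  159.3929] 756 0.02395104433245137 ((542.7396850585938, -314.1783142089844), (109.71986389160156, 116.2283935546875), 21.126707077026367)
```

```bash
python3 -c "
import cv2
i=cv2.imread('pics/top0.png')[90:225,115:480];cv2.imwrite('pics/crop.png',cv2.resize(i,None,fx=2.1,fy=2.1,interpolation=3))"
python3 -m pendant '{"gripper":[60,60,60,60,60,60,60],"translation":[[0,0,0],[0,0,0],[0,0,0],[0,0,0],[0,0,0],[0,0,0],[0,0,0]],"angular":[[0,0,-8],[0,0,-8],[0,0,-8],[0,0,-8],[0,0,-8],[0,0,-8],[0,0,-7]]}' 40
```

```text
time_s: 0.8
eef_pos: [0.25, -0.5723, 0.2385]
ee_rot: [[0.193, 0.981, -0.0], [0.981, -0.193, 0.001], [0.001, -0.001, -1.0]]
wrist_force: [-0.0, -0.7, 0.2]
finger_gap: 0.708
finger_force: 0.0
```

View pics/crop.png

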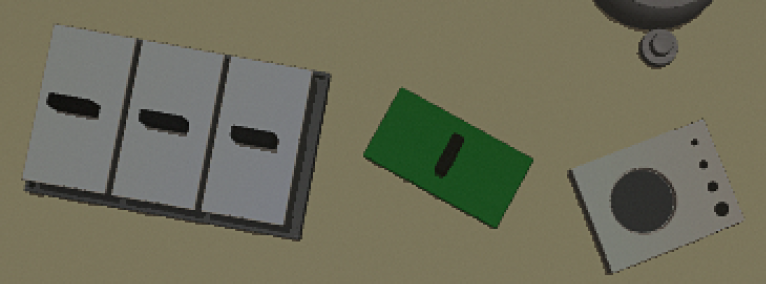

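The crop shows the three white lids on the grey tray with grips at crop pixels (73,104), (163,121) and (254,137). The white block has its dark recess at (643,201) and its holes at right. The choice stands.

```bash
python3 -m pendant '{"gripper":[60,60,60,60,60,60,60,60,60,60],"translation":[[20,6,0],[46,15,0],[46,15,0],[46,15,0],[46,15,0],[46,15,0],[46,15,0],[46,15,0],[46,15,0],[46,15,0]],"angular":[[0,0,0],[0,0,0],[0,0,0],[0,0,0],[0,0,0],[0,0,0],[0,0,0],[0,0,0],[0,0,0],[0,0,0]]}'
python3 -m pendant '{"gripper":[60,60,60,60,60,60,60,60],"translation":[[46,15,0],[46,15,10],[46,15,10],[46,15,10],[36,15,10],[20,8,0],[0,0,0],[0,0,0]],"angular":[[0,0,0],[0,0,0],[0,0,0],[0,0,0],[0,0,0],[0,0,0],[0,0,0],[0,0,0]]}'
python3 - <<'E'
from h import *
f=cams.grab_frame("wrist"); np.savez("w1.npz",**f); cv2.imwrite("pics/w1.png",f["frame"][:,:,::-1])
s=sense(); print(s["eef_pos"],s["qpos"],s["time_s"]); p=cloud(f); g=f["frame"].astype(int).max(2)
for b,st,c in blobs((g<50)&(p[...,2]>.06)&(p[...,2]<.09),100):
    q=p[b];zz=np.percentile(q[:,2],80);q=q[abs(q[:,2]-zz)<.006]; print(c,st[4],zz,cv2.minAreaRect((q[:,:2]*1000).astype(np.float32)))
E
```

```text
time_s: 1.8
eef_pos: [0.4745, -0.1733, 0.239]
ee_rot: [[0.198, 0.98, -0.0], [0.98, -0.198, 0.0], [-0.0, -0.0, -1.0]]
wrist_force: [1.0, -0.5, 0.4]
finger_gap: 0.703
finger_force: 0.0
time_s: 2.6
eef_pos: [0.6024, 0.0438, 0.1986]
ee_rot: [[0.197, 0.98, -0.002], [0.98, -0.197, -0.001], [-0.001, -0.002, -1.0]]
wrist_force: [-0.3, -1.4, -1.1]
finger_gap: 0.703
finger_force: 0.0
[0.6023 0.0431 0.1988] [-0.0003  0.309   1.7193 -0.0007  1.1148  0.1989] 2.65
[320.0772  64.4142] 816 0.07526559940564984 ((620.3255615234375, 141.47677612304688), (38.112972259521484, 10.683704376220703), 78.57312774658203)
[320.3982 174.3084] 668 0.07507053295535121 ((604.028076171875, 59.08854293823242), (39.236759185791016, 10.914434432983398), 78.36483764648438)
```

```bash
python3 -m pendant '{"gripper":[50,50,50,50,50,50,50],"translation":[[16,-2,20],[0,0,35],[0,0,35],[0,0,30],[0,0,14],[0,0,3],[0,0,0]],"angular":[[0,0,0],[0,0,0],[0,0,0],[0,0,0],[0,0,0],[0,0,0],[0,0,0]]}' && python3 -m pendant '{"gripper":[0,0,0,0,0,0,0,0],"translation":[[0,0,0],[0,0,0],[0,0,0],[0,0,0],[0,0,0],[0,0,0],[0,0,0],[0,0,0]],"angular":[[0,0,0],[0,0,0],[0,0,0],[0,0,0],[0,0,0],[0,0,0],[0,0,0],[0,0,0]]}' 40
```

```text
time_s: 3.35
eef_pos: [0.6046, 0.059, 0.0629]
ee_rot: [[0.199, 0.98, 0.001], [0.98, -0.199, -0.0], [0.0, 0.001, -1.0]]
wrist_force: [0.1, -0.5, -0.5]
finger_gap: 0.587
finger_force: 0.0
time_s: 4.15
eef_pos: [0.6057, 0.0598, 0.0641]
ee_rot: [[0.198, 0.98, 0.003], [0.98, -0.198, -0.0], [0.001, 0.003, -1.0]]
wrist_force: [-0.0, -0.3, 6.8]
finger_gap: 0.134
finger_force: 40.2
```

```bash
python3 -m pendant '{"gripper":[0,0,0,0,0,0,0,0,0],"translation":[[0,0,-10],[0,0,-20],[0,0,-15],[0,-20,0],[0,-40,0],[6,-45,0],[6,-40,0],[0,-20,0],[0,-3,0]],"angular":[[0,0,0],[0,0,0],[0,0,0],[0,0,0],[0,0,0],[0,0,0],[0,0,0],[0,0,0],[0,0,0]]}'
python3 - <<'E'
from h import *
f=cams.grab_frame("top"); np.savez("t1.npz",**f); cv2.imwrite("pics/t1.png",f["frame"][:,:,::-1])
g=f["frame"].astype(int); h=cv2.cvtColor(f["frame"],cv2.COLOR_RGB2HSV); roi=np.zeros((400,640),bool); roi[95:205,120:275]=1
P=cloud(f)
for b,s,c in blobs(roi&(h[...,1]>90)&(g.max(2)>50),40): print(c,s,np.median(h[b],0),np.median(P[b],0))
print(sense()["eef_pos"])
E
```

```text
time_s: 5.05
eef_pos: [0.4385, 0.1051, 0.107]
ee_rot: [[0.196, 0.981, -0.003], [0.981, -0.196, -0.0], [-0.001, -0.003, -1.0]]
wrist_force: [-0.3, 0.6, -0.6]
finger_gap: 0.131
finger_force: 39.3
[238.4096 157.1436] [230 149  18  17 188] [112.  174.   96.5] [0.6046 0.0566 0.0356]
[0.4405 0.105  0.1075]
```

View pics/t1.png

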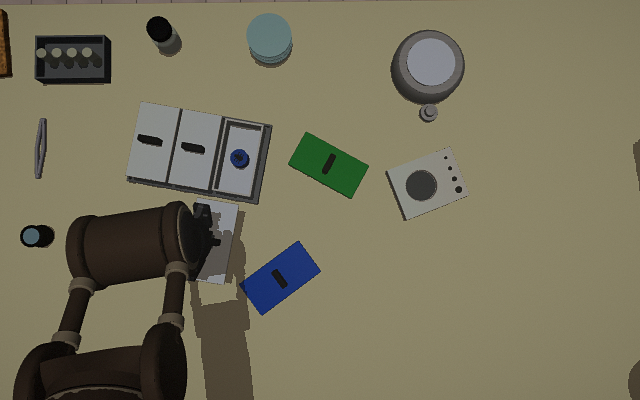

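The top view shows the right-hand box open with a blue casting at (238,157), so it is not the amber one. The lid hangs over the clear desk at (215,243). I set it down.

```bash
python3 -m pendant '{"gripper":[0,0,0,0,0,0,0],"translation":[[0,0,20],[0,0,30],[0,0,20],[0,0,8],[0,0,5],[0,0,0],[0,0,0]],"angular":[[0,0,0],[0,0,0],[0,0,0],[0,0,0],[0,0,0],[0,0,0],[0,0,0]]}' && python3 -m pendant '{"gripper":[50,50,50,50,50,50,50,50],"translation":[[0,0,0],[0,0,0],[0,0,0],[0,0,0],[0,0,-20],[0,0,-40],[0,0,-50],[0,0,-30]],"angular":[[0,0,0],[0,0,0],[0,0,0],[0,0,0],[0,0,0],[0,0,0],[0,0,0],[0,0,0]]}'
```

```text
time_s: 5.8
eef_pos: [0.4432, 0.1048, 0.0251]
ee_rot: [[0.198, 0.98, 0.002], [0.98, -0.198, 0.0], [0.001, 0.002, -1.0]]
wrist_force: [-0.1, 0.2, -1.2]
finger_gap: 0.129
finger_force: 39.3
time_s: 6.6
eef_pos: [0.4434, 0.1049, 0.1677]
ee_rot: [[0.198, 0.98, 0.005], [0.98, -0.198, 0.001], [0.002, 0.004, -1.0]]
wrist_force: [0.2, -0.4, 0.5]
finger_gap: 0.584
finger_force: 0.0
```

```bash
python3 -m pendant '{"gripper":[50,50,50,50,50,50,50],"translation":[[8,18,0],[16,38,0],[18,42,0],[17,40,0],[12,28,0],[0,0,0],[0,0,0]],"angular":[[0,0,0],[0,0,0],[0,0,0],[0,0,0],[0,0,0],[0,0,0],[0,0,0]]}'
```

```text
time_s: 7.3
eef_pos: [0.6182, 0.1414, 0.1635]
ee_rot: [[0.198, 0.98, -0.002], [0.98, -0.198, -0.0], [-0.001, -0.002, -1.0]]
wrist_force: [0.3, -0.7, -0.0]
finger_gap: 0.584
finger_force: 0.0
```

```bash
python3 -m pendant '{"gripper":[50,50,50,50,50,50,0,0,0,0],"translation":[[0,2,20],[0,0,35],[0,0,30],[0,0,13],[0,0,3],[0,0,0],[0,0,0],[0,0,0],[0,0,0],[0,0,0]],"angular":[[0,0,0],[0,0,0],[0,0,0],[0,0,0],[0,0,0],[0,0,0],[0,0,0],[0,0,0],[0,0,0],[0,0,0]]}' 40 && python3 -m pendant '{"gripper":[0,0,0,0,0,0,0,0,0,0],"translation":[[0,0,0],[0,0,0],[0,0,-15],[0,0,-30],[0,-20,0],[0,-40,0],[8,-45,0],[8,-40,0],[0,-20,0],[0,-3,0]],"angular":[[0,0,0],[0,0,0],[0,0,0],[0,0,0],[0,0,0],[0,0,0],[0,0,0],[0,0,0],[0,0,0],[0,0,0]]}'
python3 - <<'E'
from h import *
f=cams.grab_frame("top"); np.savez("t2.npz",**f); cv2.imwrite("pics/t2.png",f["frame"][:,:,::-1])
g=f["frame"].astype(int); h=cv2.cvtColor(f["frame"],cv2.COLOR_RGB2HSV); roi=np.zeros((400,640),bool); roi[95:205,120:275]=1
P=cloud(f)
for b,s,c in blobs(roi&(h[...,1]>90)&(g.max(2)>50),40): print(c,s,np.median(h[b],0),np.median(P[b],0))
print(sense()["eef_pos"])
E
```

```text
time_s: 8.3
eef_pos: [0.6221, 0.1413, 0.0651]
ee_rot: [[0.198, 0.98, 0.003], [0.98, -0.198, 0.0], [0.001, 0.003, -1.0]]
wrist_force: [0.3, -0.6, 5.3]
finger_gap: 0.13
finger_force: 40.4
time_s: 9.3
eef_pos: [0.4556, 0.1901, 0.108]
ee_rot: [[0.196, 0.981, -0.003], [0.981, -0.196, -0.001], [-0.001, -0.003, -1.0]]
wrist_force: [-0.0, -0.4, -0.7]
finger_gap: 0.126
finger_force: 39.6
[196.8294 153.4787] [188 145  19  19 211] [ 15. 236. 138.] [0.613  0.1406 0.0353]
[238.3048 157.0588] [230 149  18  17 187] [112. 175.  93.] [0.6048 0.058  0.0356]
[0.4575 0.1902 0.1085]
```

View pics/t2.png

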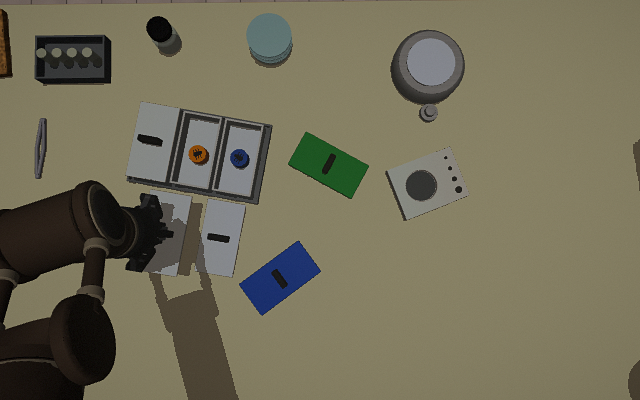

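The top view shows the amber casting with its black beetle at (198,154) in the middle box. The first lid lies flat at (220,237), and the second lid is held at (168,235). I put the second lid down and go back.

```bash
python3 -m pendant '{"gripper":[0,0,0,0,0,0,0],"translation":[[0,0,20],[0,0,30],[0,0,20],[0,0,8],[0,0,5],[0,0,0],[0,0,0]],"angular":[[0,0,0],[0,0,0],[0,0,0],[0,0,0],[0,0,0],[0,0,0],[0,0,0]]}' && python3 -m pendant '{"gripper":[60,60,60,60,60,60,60,60],"translation":[[0,0,0],[0,0,0],[0,0,0],[0,0,0],[0,0,-20],[0,0,-40],[0,0,-50],[0,0,-30]],"angular":[[0,0,0],[0,0,0],[0,0,0],[0,0,0],[0,0,0],[0,0,0],[0,0,0],[0,0,0]]}' && python3 -m pendant '{"gripper":[60,60,60,60,60,60,60],"translation":[[0,18,0],[-7,38,0],[-10,42,0],[-10,40,0],[-6,22,0],[0,0,0],[0,0,0]],"angular":[[0,0,0],[0,0,0],[0,0,0],[0,0,0],[0,0,0],[0,0,0],[0,0,0]]}'
python3 - <<'E'
from h import *
f=cams.grab_frame("wrist"); np.savez("w2.npz",**f)
S=cams.grab_frame("side");T=dict(np.load("t2.npz"))
def amber(f):
    h=cv2.cvtColor(f["frame"],cv2.COLOR_RGB2HSV); 
    m=(h[...,0]>8)&(h[...,0]<22)&(h[...,1]>190)&(h[...,2]>60)
    P=cloud(f); m&=(abs(P[...,0]-.62)<.06)&(abs(P[...,1]-.14)<.05)
    return m,P
R=[]
for n,f in (("w",f),("t",T),("s",S)):
    m,P=amber(f)
    if m.sum()<20: print(n,"none",m.sum()); continue
    q=P[m]; zt=np.percentile(q[:,2],85); q=q[abs(q[:,2]-zt)<.004]
    mm=m&(abs(P[...,2]-zt)<.004)
    c,r=cv2.minEnclosingCircle(np.argwhere(mm)[:,::-1].astype(np.float32)); R.append(ray(f,c))
    print(n,m.sum(),"px",c,"top z",zt,cv2.minEnclosingCircle((q[:,:2]*1000).astype(np.float32)),plane(f,c,.036))
print("tri",tri(R[:2])); print(sense()["eef_pos"],sense()["time_s"])
E
```

```text
time_s: 10.05
eef_pos: [0.4604, 0.1902, 0.0262]
ee_rot: [[0.198, 0.98, 0.002], [0.98, -0.198, 0.001], [0.001, 0.002, -1.0]]
wrist_force: [0.7, -0.4, -1.2]
finger_gap: 0.132
finger_force: 39.6
time_s: 10.85
eef_pos: [0.4606, 0.1905, 0.1688]
ee_rot: [[0.198, 0.98, 0.005], [0.98, -0.198, 0.001], [0.002, 0.004, -1.0]]
wrist_force: [1.2, 0.9, 1.1]
finger_gap: 0.703
finger_force: 0.0
time_s: 11.55
eef_pos: [0.6088, 0.1258, 0.1647]
ee_rot: [[0.199, 0.98, -0.002], [0.98, -0.199, 0.0], [-0.0, -0.002, -1.0]]
wrist_force: [-0.8, 0.8, 0.2]
finger_gap: 0.701
finger_force: 0.0
w 1146 px (324.8857116699219, 171.471435546875) top z 0.035318950456730475 ((614.298828125, 141.93328857421875), 17.510692596435547) [0.6144 0.1428 0.036 ]
t 179 px (197.0, 153.5) top z 0.03711717054925707 ((613.7774658203125, 140.83811950683594), 17.5631046295166) [0.6135 0.1403 0.036 ]
s 232 px (234.61392211914062, 252.85443115234375) top z 0.038376002593279106 ((613.5194091796875, 142.99822998046875), 16.691082000732422) [0.6133 0.143  0.036 ]
tri (array([0.6143, 0.1417, 0.031 ]), [np.float64(0.00015293002389062945), np.float64(0.0001529300238903547)])
[0.6079 0.1265 0.1647] 11.65
```

```bash
python3 -m pendant '{"gripper":[60,60,60,60,60,60,60,60],"translation":[[16,3,20],[0,0,35],[0,0,35],[0,0,30],[0,0,14],[0,0,4],[0,0,2],[0,0,0]],"angular":[[0,0,0],[0,0,0],[0,0,0],[0,0,0],[0,0,0],[0,0,0],[0,0,0],[0,0,0]]}' && python3 -m pendant '{"gripper":[0,0,0,0,0,0,0,0],"translation":[[0,0,0],[0,0,0],[0,0,0],[0,0,0],[0,0,0],[0,0,0],[0,0,0],[0,0,0]],"angular":[[0,0,0],[0,0,0],[0,0,0],[0,0,0],[0,0,0],[0,0,0],[0,0,0],[0,0,0]]}' 30
```

```text
time_s: 12.45
eef_pos: [0.6167, 0.1414, 0.0269]
ee_rot: [[0.198, 0.98, 0.003], [0.98, -0.198, 0.0], [0.001, 0.003, -1.0]]
wrist_force: [-0.7, -0.7, 0.4]
finger_gap: 0.705
finger_force: 0.0
time_s: 13.25
eef_pos: [0.617, 0.1413, 0.0271]
ee_rot: [[0.198, 0.98, 0.003], [0.98, -0.198, 0.001], [0.001, 0.003, -1.0]]
wrist_force: [-0.3, 0.3, 6.1]
finger_gap: 0.407
finger_force: 30.3
```

```bash
python3 -m pendant '{"gripper":[0,0,0,0,0,0,0,0,0,0],"translation":[[0,0,-10],[0,0,-20],[0,0,-30],[-10,0,-30],[-25,0,-10],[-40,2,0],[-45,2,0],[-45,2,0],[-45,2,0],[-45,2,0]],"angular":[[0,0,0],[0,0,0],[0,0,0],[0,0,0],[0,0,0],[0,0,0],[0,0,0],[0,0,0],[0,0,0],[0,0,0]]}' && python3 -m pendant '{"gripper":[0,0,0,0,0,0,0,0,0],"translation":[[-45,2,0],[-45,2,0],[-45,2,0],[-40,2,0],[-25,0,0],[-9,0,0],[0,0,0],[0,0,0],[0,0,0]],"angular":[[0,0,0],[0,0,0],[0,0,0],[0,0,0],[0,0,0],[0,0,0],[0,0,0],[0,0,0],[0,0,0]]}'
cat > m.py <<'E'
from h import *
s=sense(); e=s["eef_pos"]; print(e,s["finger_gap"],s["time_s"])
pics=[]
for n in ("wrist","side","top"):
    f=cams.grab_frame(n); P=cloud(f); h=cv2.cvtColor(f["frame"],cv2.COLOR_RGB2HSV); pics.append(f["frame"])
    m=(h[...,0]>8)&(h[...,0]<22)&(h[...,1]>190)&(h[...,2]>50)&(np.hypot(P[...,0]-e[0],P[...,1]-e[1])<.06)
    q=P[m]; print(n,len(q), q.min(0) if len(q) else "", q.max(0) if len(q) else "", np.median(q,0) if len(q) else "")
    d=(h[...,1]<70)&(h[...,2]<115)&(abs(P[...,2]-.016)<.006)&(np.hypot(P[...,0]-.5415,P[...,1]+.3165)<.034)
    if d.sum()>50: print("  recess", cv2.minEnclosingCircle((P[d][:,:2]*1000).astype(np.float32)),np.median(P[d],0))
R=s["ee_rot"]; print("tool delta mm", R.T@(np.array([.5415,-.3165,.035])-e)*1000)
p=np.hstack([cv2.resize(i[100:340,150:470],(400,300)) for i in (pics[0],)]+[cv2.resize(pics[1][90:210,270:430],(400,300))])
cv2.imwrite("pics/m%d.png"%(s["time_s"]*100),p[:,:,::-1]); print("pics/m%d.png"%(s["time_s"]*100))
E
python3 m.py
```

```text
time_s: 14.25
eef_pos: [0.5742, -0.1125, 0.1256]
ee_rot: [[0.198, 0.98, 0.0], [0.98, -0.198, -0.0], [-0.0, 0.0, -1.0]]
wrist_force: [-0.2, -0.8, -1.2]
finger_gap: 0.406
finger_force: 30.0
time_s: 15.15
eef_pos: [0.5416, -0.3155, 0.1251]
ee_rot: [[0.196, 0.981, -0.001], [0.981, -0.196, 0.001], [0.001, -0.001, -1.0]]
wrist_force: [-0.3, 0.1, -0.2]
finger_gap: 0.406
finger_force: 30.0
[ 0.5416 -0.3155  0.1251] 0.4063432588312028 15.15
wrist 4842 [ 0.5236 -0.3331  0.1065] [ 0.5599 -0.2981  0.1348] [ 0.5434 -0.309   0.1323]
  recess ((541.4915161132812, -316.4893798828125), 33.992515563964844) [ 0.5424 -0.3119  0.0152]
side 118 [ 0.5263 -0.3283  0.1083] [ 0.5595 -0.2963  0.1503] [ 0.5416 -0.3016  0.1299]
  recess ((543.7382202148438, -316.93634033203125), 31.68022918701172) [ 0.5436 -0.32    0.0184]
top 112 [ 0.5295 -0.313   0.1083] [ 0.558  -0.2985  0.1364] [ 0.5432 -0.3043  0.1331]
  recess ((541.5213012695312, -316.2966613769531), 33.79655456542969) [ 0.5384 -0.3104  0.0162]
tool delta mm [-1.0419  0.1809 90.1072]
pics/m1515.png
```

```bash
python3 -m pendant '{"gripper":[0,0,0,0,0,0,0,0],"translation":[[-1,0,20],[0,0,30],[0,0,24],[0,0,10],[0,0,4],[0,0,1],[0,0,0],[0,0,0]],"angular":[[0,0,0],[0,0,0],[0,0,0],[0,0,0],[0,0,0],[0,0,0],[0,0,0],[0,0,0]]}'; python3 m.py
```

```text
time_s: 16.1
eef_pos: [0.5422, -0.319, 0.0378]
ee_rot: [[0.198, 0.98, 0.002], [0.98, -0.198, -0.001], [-0.001, 0.002, -1.0]]
wrist_force: [-0.5, -0.3, 0.1]
finger_gap: 0.408
finger_force: 30.0
[ 0.5422 -0.319   0.0378] 0.4076651399966547 16.1
wrist 4945 [ 0.5243 -0.3369  0.0182] [ 0.5606 -0.3014  0.0474] [ 0.544  -0.3124  0.045 ]
  recess ((541.4957885742188, -316.4953918457031), 33.98616409301758) [ 0.5428 -0.3     0.0152]
side 109 [ 0.5275 -0.3334  0.0183] [ 0.5592 -0.2992  0.0629] [ 0.5431 -0.3059  0.0416]
  recess ((543.6707153320312, -318.8484802246094), 31.699031829833984) [ 0.5387 -0.3095  0.0186]
top 68 [ 0.53   -0.3118  0.0223] [ 0.5569 -0.3021  0.0482] [ 0.542  -0.307   0.0452]
  recess ((542.8736572265625, -312.65472412109375), 33.4141960144043) [ 0.5425 -0.2997  0.016 ]
tool delta mm [ 2.2684 -1.2201  2.7468]
pics/m1610.png
```

Two to three millimetres still to go. I lower in small steps, watching the force.

```bash
python3 -m pendant '{"gripper":[0,0,0,0],"translation":[[2,0,1],[0,0,1],[0,0,0],[0,0,0]],"angular":[[0,0,0],[0,0,0],[0,0,0],[0,0,0]]}'; python3 -m pendant '{"gripper":[0,0,0],"translation":[[0,0,1],[0,0,0],[0,0,0]],"angular":[[0,0,0],[0,0,0],[0,0,0]]}'; python3 m.py
```

```text
time_s: 16.65
eef_pos: [0.5419, -0.3163, 0.0351]
ee_rot: [[0.198, 0.98, 0.0], [0.98, -0.198, 0.0], [0.0, 0.0, -1.0]]
wrist_force: [-1.5, 2.0, 5.0]
finger_gap: 0.412
finger_force: 30.4
time_s: 16.95
eef_pos: [0.5419, -0.3163, 0.0351]
ee_rot: [[0.198, 0.98, -0.0], [0.98, -0.198, 0.0], [0.0, -0.0, -1.0]]
wrist_force: [-3.1, 1.5, 10.3]
finger_gap: 0.407
finger_force: 31.0
[ 0.5419 -0.3163  0.0351] 0.4067031551701175 16.95
wrist 4977 [ 0.5239 -0.3339  0.0158] [ 0.5602 -0.2987  0.0445] [ 0.5437 -0.3097  0.0424]
  recess ((541.5103149414062, -316.47259521484375), 33.992252349853516) [ 0.5427 -0.2982  0.0152]
side 110 [ 0.5273 -0.3254  0.0167] [ 0.5586 -0.297   0.0488] [ 0.5432 -0.3029  0.0372]
  recess ((543.6006469726562, -317.9598388671875), 31.306690216064453) [ 0.5365 -0.3108  0.0189]
top 68 [ 0.5298 -0.3096  0.0198] [ 0.5573 -0.2993  0.0469] [ 0.5432 -0.3041  0.043 ]
  recess ((542.6638793945312, -310.01470947265625), 32.75347900390625) [ 0.5427 -0.2971  0.0163]
tool delta mm [-0.3194 -0.3426  0.0798]
pics/m1695.png
```

```bash
ls -t pics | head -1
```

```text
m1695.png
```

The casting bears on the floor at 10 N, with its underside at about 16 mm. I release and retreat.

```bash
python3 -m pendant '{"gripper":[56,56,56,56,56,56,56,56,56],"translation":[[0,0,-1],[0,0,0],[0,0,0],[0,0,0],[0,0,-10],[0,0,-25],[0,0,-40],[0,0,-35],[0,0,0]],"angular":[[0,0,0],[0,0,0],[0,0,0],[0,0,0],[0,0,0],[0,0,0],[0,0,0],[0,0,0],[0,0,0]]}'; python3 m.py
```

```text
time_s: 18.0
eef_pos: [0.5459, -0.3192, 0.1517]
ee_rot: [[0.198, 0.98, 0.011], [0.98, -0.198, -0.007], [-0.005, 0.012, -1.0]]
wrist_force: [0.1, 0.8, 0.2]
finger_gap: 0.657
finger_force: 0.0
[ 0.5459 -0.3192  0.1517] 0.6565652781344593 18.0
wrist 1515 [ 0.5215 -0.3416  0.0144] [ 0.5604 -0.2989  0.0447] [ 0.5432 -0.3131  0.0425]
  recess ((541.4765014648438, -316.500244140625), 33.97563552856445) [ 0.5384 -0.3078  0.0152]
side 132 [ 0.5258 -0.3253  0.0175] [ 0.5571 -0.2962  0.0479] [ 0.5383 -0.3046  0.0368]
  recess ((543.4183349609375, -318.6363830566406), 31.56258201599121) [ 0.5345 -0.3103  0.0185]
top 192 [ 0.5248 -0.3342  0.0235] [ 0.5595 -0.2993  0.0472] [ 0.5414 -0.3156  0.0433]
  recess ((541.5272216796875, -316.367919921875), 33.91270446777344) [ 0.5363 -0.3092  0.0164]
tool delta mm [  2.3471  -6.2253 116.6444]
pics/m1800.png
```

```bash
cd pics; cp $(ls -t m*.png | head -1) final.png
```

```text
(no output)
```

View pics/final.png

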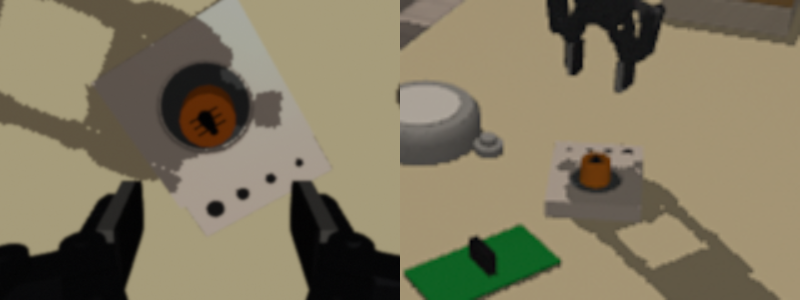

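The wrist crop shows the casting upright in the recess at (207,118), and the side crop shows it standing at (596,170) with the gripper clear. Its measured centre is within about 1 mm of the seat.

```bash
python3 -m pendant '{"gripper":[56,56,56,56],"translation":[[0,0,0],[0,0,0],[0,0,0],[0,0,0]],"angular":[[0,0,0],[0,0,0],[0,0,0],[0,0,0]]}'; python3 -c "
from plant import job; print(job.hand_in())"
```

```text
time_s: 18.55
eef_pos: [0.5412, -0.3161, 0.1434]
ee_rot: [[0.198, 0.98, -0.001], [0.98, -0.198, 0.001], [0.001, -0.001, -1.0]]
wrist_force: [0.2, 0.1, 0.4]
finger_gap: 0.656
finger_force: 0.0
the job is handed in; nothing more can be done
None
```

The amber casting, found in the middle box, stands upright in the stage recess about 1 mm from its centre, with both removed lids on the desk; I handed the job in at about 18.6 s, and no verdict was returned.

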